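# Put the scale weights on their rests

## Robot

A 6-joint arm with a two-finger parallel gripper is mounted at the origin on the work surface; the furniture and walls round the work are solid. World frame = base frame: x ahead of the robot, y to its left, z up, the work surface at z = 0. Lengths are in m, angles in rad, forces in N, time in s.
With the tool pointing down it reaches from about 0.35 to 0.775 m from the base axis. Payload 7.3 kg.
Tool frame: the origin (TCP) lies at the centre of the arm's flange, where the gripper is bolted on; the fingertips stand 178 mm ahead of it and the grasp point (between the pads) lies 159 mm ahead of it (tip_extent is the distance from the TCP to the fingertips, in m); z points along the fingers, y is the line along which they close (so a half turn about z gives the same grasp; the last joint's range is limited). The gripper opens to 92 mm and grips with 3 to 60 N. Pads are 19 mm wide; open, the fingers measure 130 mm over their backs; the gripper's body (75 mm by 190 mm) begins 47 mm behind the grasp point.
Start: joints at [-0.146, 0.342, 1.524, -0, 1.275, -0.146], TCP at [0.525, 0, 0.405] pointing down, gripper open.
Joint ranges: [-2.53, 2.53], [-0.77, 2.02], [0.04, 2.7], [-1, 4.14], [0.28, 2.66], [-3.11, 3.11]. Speed limits (rad/s): [2.57, 2.57, 3.14, 3.14, 3.14, 3.14].

## Interface

Orientations are given as [roll, pitch, yaw] about the fixed x, y, z axes, in that order (R = Rz(yaw) Ry(pitch) Rx(roll)).
In Python, from cell import * gives the robot as it stands.
- The arm moves only by the tool arm_command, never from a script. Its arguments are lists of equal length, an entry for each row: "xyz": the shift along the world's x, y, z in mm, a list of three; "spin": the turn about the world's z in degrees. In form: {"xyz": [[tx, ty, tz], ...], "spin": [spin, ...]}. A call has 1 to 20 rows; each row shifts and turns the commanded pose from where the row before left it; what a row does not reach is not made up. A row lasts 1/10 s, in which the tool goes at most 50 mm and 8.59 degrees, less where a joint would pass 70% of its speed; a pose out of reach is approached as far as the arm can. A call with a gripper value outside its range is refused whole. "jaw" is the opening, from -1 (shut) to 1 (fully open), set as the call begins (left out, the last holds). The fingers move at their own pace and stop on an object; "squeeze" is the grip in N (left out, the last holds). Time passes only in rows, so rows that do not move let the fingers close. It gives the time, the measured TCP pose, the force, the opening and the grip force at its end, in the units of the state.
- observe(): the state, without advancing time (a new reading comes with each control period).
- read_camera(name): name is "scene" or "side" or "wrist"; returns a dict with "img" (420x560x3 uint8, red, green, blue), "depth" (420x560 float32, m along the optical axis (not along the pixel's ray), 0 where there is no reading), "fx", "fy", "cx", "cy" (pixels), "world_from_camera" (4x4, takes a point from camera to world coordinates). Camera axes: x right, y up, looking along -z (the intrinsics and any distortion apply to the point x, -y, -z); pixel columns grow to the right and rows downward; lengths in m; the calibration is good to about 2 mm. A picture is of the moment at which its call begins.
- hand_in(): hands the job in; it is judged then, once.
The state is a dict: "time": time; "qpos": joint angles; "qvel": joint speeds; "joint_efforts": joint torques, N m; "tool_pos": TCP position; "tool_rot": TCP orientation; "contact_force": force on the tool from outside, world axes, zero at the start; "torque": the same for the moment, N m; "opening": finger opening in m; "grip_force": force on a finger pad.
Only numpy, scipy, OpenCV 4.12 (cv2) and the standard library are available. Lean on these libraries where they do the work, as an engineer would, in place of code of your own. Each camera call takes 0.05 s, during which the arm holds its last target. There are 200 camera calls.

## Task

Put the four brass scale weights away, one after another from the largest to the smallest: stand each upright in the hollow of its own wooden rest, the largest weight in the largest rest and so on down to the smallest in the smallest. Set each one down gently rather than dropping it, and leave the two loose sweets lying among them where they are.

Things in the scene. Friction and masses are not known exactly. Their poses are not given: they have to be found in the camera images.
- weight_largest: the largest of the four brass scale weights, round and standing upright: a plain cylindrical body 47 mm in diameter and about 23 mm high, with a narrow neck and a small knob above it, 42 mm high in all, about 0.7 kg; origin at the centre of its underside, z up. Grip the body across its diameter from above.
- weight_second: the second largest of the four brass scale weights, round and standing upright: a plain cylindrical body 38 mm in diameter and about 19 mm high, with a narrow neck and a small knob above it, 34 mm high in all, about 0.5 kg; origin at the centre of its underside, z up. Grip the body across its diameter from above.
- weight_third: the third largest of the four brass scale weights, round and standing upright: a plain cylindrical body 31 mm in diameter and about 15 mm high, with a narrow neck and a small knob above it, 28 mm high in all, about 0.2 kg; origin at the centre of its underside, z up. Grip the body across its diameter from above.
- weight_smallest: the smallest of the four brass scale weights, round and standing upright: a plain cylindrical body 25 mm in diameter and about 12 mm high, with a narrow neck and a small knob above it, 23 mm high in all, about 0.1 kg; origin at the centre of its underside, z up. Grip the body across its diameter from above.
- rest_largest: the largest of the four round light-wood rests, fixed to the counter: outside diameter 89 mm, rim 6 mm high, with a round flat hollow 75 mm across whose floor is 3 mm above the counter; it belongs to the weight 47 mm in diameter; origin at the centre of its underside (on the counter), z up
- rest_second: the second largest of the four round light-wood rests, fixed to the counter: outside diameter 78 mm, rim 6 mm high, with a round flat hollow 64 mm across whose floor is 3 mm above the counter; it belongs to the weight 38 mm in diameter; origin at the centre of its underside (on the counter), z up
- rest_third: the third largest of the four round light-wood rests, fixed to the counter: outside diameter 68 mm, rim 6 mm high, with a round flat hollow 54 mm across whose floor is 3 mm above the counter; it belongs to the weight 31 mm in diameter; origin at the centre of its underside (on the counter), z up
- rest_smallest: the smallest of the four round light-wood rests, fixed to the counter: outside diameter 59 mm, rim 6 mm high, with a round flat hollow 45 mm across whose floor is 3 mm above the counter; it belongs to the weight 25 mm in diameter; origin at the centre of its underside (on the counter), z up
- sweet_a: a loose yellow twist-wrapped sweet, 20 x 51 x 18 mm, lying on the counter among the weights and rests; origin at the centre of its underside, y along its length; not to be disturbed
- sweet_b: a loose blue twist-wrapped sweet, 20 x 48 x 19 mm, lying on the counter among the weights and rests; origin at the centre of its underside, y along its length; not to be disturbed
Not all that is in view belongs to the job. What is shaped like the weight_second but blue, green or pink is not meant.

How it is judged:
On the way, in this order (a step that is already met when the one before it is completed fails the run):
1. the largest weight stands released in the largest rest (horizontal distance between weight_largest and rest_largest below 0.0165 m and z of weight_largest in the frame of rest_largest below 0.0055 m and angle between weight_largest's own z axis and vertical below 0.1 rad and contact force between the fingers and weight_largest below 0.3 N and linear speed of weight_largest below 0.02 m/s), for 0.2 s.
2. the second largest weight stands released in the second largest rest (horizontal distance between weight_second and rest_second below 0.0155 m and z of weight_second in the frame of rest_second below 0.0055 m and angle between weight_second's own z axis and vertical below 0.1 rad and contact force between the fingers and weight_second below 0.3 N and linear speed of weight_second below 0.02 m/s), for 0.2 s.
3. the third largest weight stands released in the third largest rest (horizontal distance between weight_third and rest_third below 0.014 m and z of weight_third in the frame of rest_third below 0.0055 m and angle between weight_third's own z axis and vertical below 0.1 rad and contact force between the fingers and weight_third below 0.3 N and linear speed of weight_third below 0.02 m/s), for 0.2 s.
4. the smallest weight stands released in the smallest rest (horizontal distance between weight_smallest and rest_smallest below 0.0125 m and z of weight_smallest in the frame of rest_smallest below 0.0055 m and angle between weight_smallest's own z axis and vertical below 0.1 rad and contact force between the fingers and weight_smallest below 0.3 N and linear speed of weight_smallest below 0.02 m/s), for 0.2 s.
At the end, for the whole second after the job is handed in: Each weight stands upright (within 0.1 rad), released and at rest, flat on the floor (within 2.5 mm) of its own rest's hollow, anywhere in it (centres within 16.5, 15.5, 14 and 12.5 mm horizontally, largest to smallest) (all of step 1 and all of step 2 and all of step 3 and all of step 4); the robot touches nothing.
It fails at once if a weight is dropped or slammed into its rest (faster than 0.6 m/s within 2 cm above it) ((horizontal distance between weight_largest and rest_largest below 0.025 m and z of weight_largest in the frame of rest_largest below 0.02 m and linear speed of weight_largest above 0.6 m/s) or (horizontal distance between weight_second and rest_second below 0.025 m and z of weight_second in the frame of rest_second below 0.02 m and linear speed of weight_second above 0.6 m/s) or (horizontal distance between weight_third and rest_third below 0.025 m and z of weight_third in the frame of rest_third below 0.02 m and linear speed of weight_third above 0.6 m/s) or (horizontal distance between weight_smallest and rest_smallest below 0.025 m and z of weight_smallest in the frame of rest_smallest below 0.02 m and linear speed of weight_smallest above 0.6 m/s)).
It fails at once if the yellow sweet is moved more than 20 mm (distance of sweet_a from where it was at the start of the episode above 0.02 m).
It fails at once if the blue sweet is moved more than 20 mm (distance of sweet_b from where it was at the start of the episode above 0.02 m).
It also fails if it takes over 96 s, if anything falls off the work surface, if the arm or the gripper's body presses on something with over 40 N, if the wrist force passes 120 N, or if a joint passes its speed limit or range.

## Working session

There is one attempt and no reset: what is moved stays moved. The work goes in short steps, Python scripts to look and compute and a tool call to move; the robot and the scene stay as the last step left them, time stands still between calls to the robot, and variables do not carry over. Pictures are saved under pics/ and viewed, at most 14 in all, crops included, and the job is handed in when it is done.

Besides the shell and the picture viewer there is one more tool, called after "Request:" as name([rows], argument=value, ...), one row to a line, values as JSON. arm_command: Moves the arm, as the interface text tells. Its arguments: {"type":"object","properties":{"xyz":{"type":"array","items":{"type":"array","items":{"type":"number"}}},"spin":{"type":"array","items":{"type":"number"}},"jaw":{"type":"number"},"squeeze":{"type":"number"}},"required":["xyz","spin"]}

```bash
mkdir -p pics
cat > h.py <<'E'
from cell import *
import numpy as np, cv2
def cloud(r):
    h,w=r["depth"].shape; u,v=np.meshgrid(np.arange(w),np.arange(h)); d=r["depth"]
    p=np.stack([(u-r["cx"])/r["fx"]*d,-(v-r["cy"])/r["fy"]*d,-d,np.ones_like(d)],-1)
    P=p@np.array(r["world_from_camera"]).T
    P=P[...,:3]; P[d==0]=np.nan
    return P
E
python3 - <<'E'
from h import *
for n in ["scene","side","wrist"]:
    r=read_camera(n); cv2.imwrite(f"pics/{n}0.png",r["img"][...,::-1]); np.savez(f"{n}0.npz",P=cloud(r),img=r["img"])
    print(n,np.round(r["world_from_camera"],3).tolist(),r["fx"])
print(observe())
E
```

```text
scene [[0.524, 0.534, -0.664, -0.267], [-0.852, 0.322, -0.414, -0.471], [-0.008, 0.782, 0.623, 0.729], [0.0, 0.0, 0.0, 1.0]] 451.7106333064149
side [[-0.916, 0.263, -0.304, 0.139], [-0.402, -0.609, 0.684, 0.762], [-0.005, 0.748, 0.663, 0.787], [0.0, 0.0, 0.0, 1.0]] 524.648158638174
wrist [[1.0, -0.002, 0.001, 0.525], [0.001, 0.956, 0.292, 0.078], [-0.001, -0.292, 0.956, 0.385], [0.0, 0.0, 0.0, 1.0]] 363.42742331523993
{'time': 0.15, 'qpos': array([-1.45982886e-01,  3.42564015e-01,  1.52479231e+00, -3.06508158e-05,
        1.27539428e+00, -1.45982269e-01]), 'qvel': array([-8.04212853e-07, -3.07462679e-03, -1.94031557e-03,  5.82937577e-07,
       -1.21724847e-04,  3.36058452e-04]), 'joint_efforts': array([ 7.52666965e-04, -4.31470585e+01, -2.44352603e+01,  7.18239485e-02,
        5.38185902e-02, -1.32920518e-04]), 'tool_pos': array([5.24901905e-01, 4.15144545e-05, 4.04205642e-01]), 'tool_rot': array([-3.14044276e+00, -1.39438635e-04,  1.57080457e+00]), 'contact_force': array([ 0.38381458, -0.01088806, -0.37279192]), 'torque': array([ 0.05194954, -0.02617555,  0.00411192]), 'grip_force': 0.0, 'opening': 0.09177100480660869}
```

View pics/scene0.png

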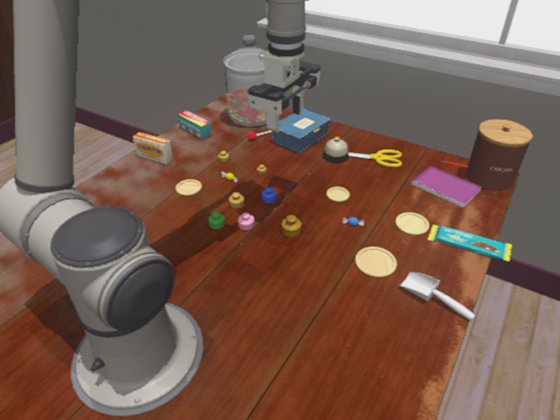

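View pics/wrist0.png

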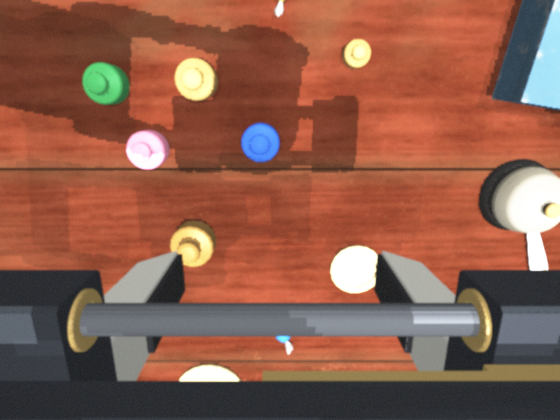

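View pics/side0.png

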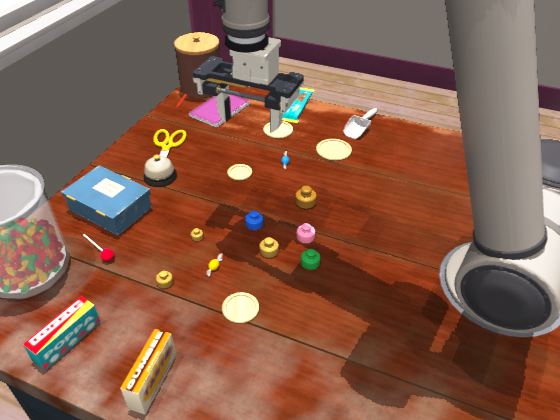

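Scene camera: the brass candidates are (291,226), (237,200), (223,157) and (262,169). The look-alikes to avoid are blue (269,196), green (216,220) and pink (246,222). The rests are at (376,262), (411,223), (188,187) and (338,194). The sweets are yellow (229,176) and blue (353,222). I'll fit circles to merged clouds to get sizes.

```bash
cat > fit.py <<'E'
from h import *
from scipy.optimize import least_squares
seeds=dict(w1=(291,226),w2=(237,200),w3=(223,157),w4=(262,169),rA=(376,262),rB=(411,223),rC=(188,187),rD=(338,194),sa=(229,176),sb=(353,222),blue=(269,196),pink=(246,222),green=(216,220))
S=np.load("scene0.npz"); D=np.load("side0.npz"); W=np.load("wrist0.npz")
P0=S["P"]
for k,(u,v) in seeds.items():
    c=np.nanmedian(P0[v-2:v+3,u-2:u+3].reshape(-1,3),0)[:2]
    out=[]
    for nm,Q in(("scene",S),("side",D),("wrist",W)):
        P=Q["P"].reshape(-1,3);
        cc=c.copy(); R=.055 if k[0]=='r' else .035
        col=Q["img"].reshape(-1,3).astype(int)
        near=np.hypot(*(P[:,:2]-cc).T)<R
        if k[0]=='r': m=near&(P[:,2]>-.006)&(P[:,2]<.012)&(col[:,1]>135)&(col[:,2]>80)
        else: m=near&(P[:,2]>.006)&(P[:,2]<.06)
        p=P[m]
        if len(p)<15: continue
        (cx,cy),r=cv2.minEnclosingCircle((p[:,:2]*1000).astype(np.float32))
        out.append((nm,len(p),round(cx),round(cy),'d%.0f'%(2*r),'z%.0f..%.0f'%tuple(np.percentile(p[:,2],[2,99])*1000)))
        rect=cv2.minAreaRect((p[:,:2]*1000).astype(np.float32)) if k[0]=='s' else None
        if rect: out.append(np.round(rect[1]+(rect[2],)))
    print(k,np.round(c*1000),*out,sep='  ')
E
python3 fit.py
```

```text
w1  [419. -80.]  ('scene', 328, 427, -75, 'd48', 'z7..44')  ('side', 315, 430, -70, 'd47', 'z8..43')  ('wrist', 1377, 430, -74, 'd47', 'z9..43')
w2  [438.  88.]  ('scene', 180, 440, 96, 'd40', 'z7..35')  ('side', 285, 445, 100, 'd39', 'z7..35')  ('wrist', 1412, 444, 96, 'd38', 'z10..35')
w3  [585. 244.]  ('scene', 91, 591, 248, 'd33', 'z7..30')  ('side', 216, 594, 254, 'd31', 'z7..28')
w4  [593. 115.]  ('scene', 59, 595, 119, 'd25', 'z7..26')  ('side', 112, 598, 124, 'd29', 'z7..25')  ('wrist', 631, 598, 120, 'd25', 'z8..25')
rA  [ 435. -287.]  ('scene', 969, 438, -285, 'd99', 'z2..10')  ('side', 603, 438, -285, 'd100', 'z-1..8')  ('wrist', 755, 435, -265, 'd78', 'z1..8')
rB  [ 601. -311.]  ('scene', 590, 606, -319, 'd96', 'z1..10')  ('side', 318, 600, -318, 'd96', 'z-1..8')
rC  [434. 248.]  ('scene', 325, 436, 253, 'd80', 'z1..10')  ('side', 904, 437, 249, 'd75', 'z0..8')
rD  [ 613. -110.]  ('scene', 262, 618, -108, 'd72', 'z1..10')  ('side', 321, 615, -108, 'd68', 'z-1..7')  ('wrist', 1892, 625, -109, 'd84', 'z0..8')
sa  [520. 174.]  ('scene', 65, 523, 180, 'd48', 'z6..19')  [16. 47. 12.]  ('side', 121, 525, 181, 'd49', 'z7..18')  [19. 47.  8.]  ('wrist', 80, 525, 160, 'd14', 'z7..18')  [12.  7. 84.]
sb  [ 522. -192.]  ('scene', 96, 528, -189, 'd48', 'z7..19')  [17. 46.  7.]  ('side', 64, 528, -190, 'd49', 'z6..18')  [17. 49. 22.]  ('wrist', 120, 531, -203, 'd27', 'z7..19')  [13. 27. 41.]
blue  [494.  29.]  ('scene', 176, 496, 34, 'd57', 'z7..37')  ('side', 251, 505, 40, 'd39', 'z7..35')  ('wrist', 1171, 506, 37, 'd38', 'z17..35')
pink  [381.  21.]  ('scene', 204, 387, 27, 'd39', 'z7..36')  ('side', 265, 390, 33, 'd39', 'z7..35')  ('wrist', 1270, 391, 29, 'd39', 'z9..35')
green  [349.  87.]  ('scene', 206, 355, 91, 'd40', 'z7..36')  ('side', 301, 358, 97, 'd42', 'z8..35')  ('wrist', 1525, 357, 92, 'd39', 'z8..35')
```

```bash
cat > rest.py <<'E'
from h import *
def warp(r,z=.006):
    # bird's-eye at 1 px/mm: col = 350 - y_mm, row = 700 - x_mm
    T=np.linalg.inv(r["world_from_camera"]); K=np.diag([1,-1,-1.])
    A=np.array([[r["fx"],0,r["cx"]],[0,r["fy"],r["cy"]],[0,0,1]])@K
    H=A@np.stack([T[:3,0],T[:3,1],T[:3,2]*z+T[:3,3]],1)
    M=np.array([[0,-.001,.7],[-.001,0,.35],[0,0,1]])
    return cv2.warpPerspective(r["img"],H@M,(700,420),flags=cv2.INTER_LINEAR|cv2.WARP_INVERSE_MAP)
if __name__=="__main__":
    B={}
    for n in("scene","side"):
        r=read_camera(n); b=warp(r); B[n]=b
        m=((b[...,1]>150)&(b[...,2]>90)&(b[...,0]>190)).astype(np.uint8)
        m=cv2.morphologyEx(m,cv2.MORPH_OPEN,np.ones((5,5)))
        for k,(x,y) in dict(A=(438,-285),B=(602,-318),C=(436,251),D=(616,-108)).items():
            nl,L,st,ce=cv2.connectedComponentsWithStats(m)
            l=L[700-x,350-y]
            if not l: print(n,k,'none'); continue
            c=max(cv2.findContours((L==l).astype(np.uint8),0,1)[0],key=len); e=cv2.fitEllipse(c)
            print(n,k,'x%.0f y%.0f'%(700-e[0][1],350-e[0][0]),'axes',np.round(e[1]),'area d%.0f'%(2*np.sqrt(st[l,4]/np.pi)))
    cv2.imwrite("pics/top0.png",B["side"][...,::-1])
E
python3 rest.py
```

```text
scene A x437 y-286 axes [87. 88.] area d89
scene B x601 y-312 axes [76. 78.] area d78
scene C x434 y248 axes [66. 67.] area d67
scene D x614 y-109 axes [57. 58.] area d58
side A x436 y-281 axes [89. 90.] area d90
side B x598 y-307 axes [76. 76.] area d70
side C x435 y250 axes [67. 68.] area d68
side D x613 y-105 axes [58. 61.] area d60
```

View pics/top0.png

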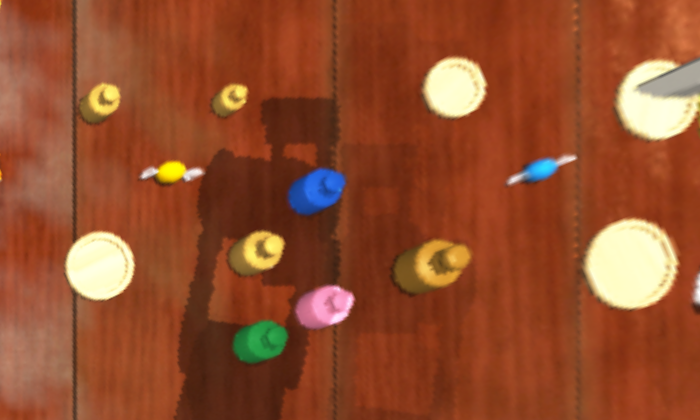

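Brass weights (top view) are at (420,263) largest, (257,253), (100,102) and (230,99); all four rests are empty. Rest sizes are A=89, B=78, C=68, D=59, so they go A, B, C, D from largest to smallest. Now the tall-obstacle check and the first move: w1 at (430,-73).

Run:
```python
import numpy as np,cv2
P=np.concatenate([np.load(n+"0.npz")["P"].reshape(-1,3) for n in("scene","side")])
m=(P[:,2]>.04)&(P[:,2]<.16)&(P[:,0]>.3)&(P[:,0]<.85)&(abs(P[:,1])<.5)
p=P[m]*1000
g=np.zeros((60,120),np.uint8); i=((p[:,0]-300)//10).astype(int); j=((p[:,1]+500)//10).astype(int); g[i,j]=1
n,L,s,c=cv2.connectedComponentsWithStats(g)
for l in range(1,n):
    if s[l,4]>2:
        q=p[L[i,j]==l]; print(np.round(q.min(0)),np.round(q.max(0)))
```

```text
[418. -86.  40.] [440. -62.  45.]
[476. 376.  40.] [522. 493.  69.]
[651. 366.  40.] [710. 493.  55.]
[733.  57.  40.] [850. 188.  60.]
[748. -50.  40.] [808.  11.  66.]
[773. 253.  40.] [839. 409. 160.]
[ 831. -470.   40.] [ 850. -389.  150.]
```

Request:
arm_command([
  [-25,-18,-20],
  [-25,-18,-30],
  [-25,-18,-30],
  [-20,-19,-30],
  [0,0,-20],
  [0,0,0],
  [0,0,0],
], spin=[0,0,0,0,0,0,0], jaw=1)

```text
time: 0.95
tool_pos: [0.4305, -0.0731, 0.2752]
tool_rot: [3.141, 0.0, 1.571]
contact_force: [0.2, -0.3, 0.3]
opening: 0.0916
grip_force: 0.0
```

Request:
arm_command([
  [0,0,-25],
  [0,0,-25],
  [0,0,-25],
  [0,0,-16],
  [0,0,0],
  [0,0,0],
], spin=[0,0,0,0,0,0])

```text
time: 1.55
tool_pos: [0.4309, -0.0729, 0.1847]
tool_rot: [3.14, 0.001, 1.572]
contact_force: [-0.1, 0.0, 0.3]
opening: 0.0919
grip_force: 0.0
```

Request:
arm_command([
  [0,0,0],
  [0,0,0],
  [0,0,0],
  [0,0,0],
  [0,0,0],
  [0,0,0],
  [0,0,0],
  [0,0,0],
  [0,0,0],
  [0,0,0],
], spin=[0,0,0,0,0,0,0,0,0,0], jaw=-1, squeeze=40)

```text
time: 2.55
tool_pos: [0.4298, -0.073, 0.1838]
tool_rot: [-3.141, -0.0, 1.571]
contact_force: [-2.5, -1.9, 2.9]
opening: 0.0457
grip_force: 40.0
```

Request:
arm_command([
  [0,0,10],
  [0,0,25],
  [0,0,25],
  [0,-10,0],
  [2,-35,0],
  [2,-40,0],
  [2,-40,0],
  [1,-40,0],
  [0,-30,0],
  [0,-16,0],
  [0,0,-15],
  [0,0,-15],
  [0,0,-10],
  [0,0,0],
  [0,0,0],
], spin=[0,0,0,0,0,0,0,0,0,0,0,0,0,0,0])

```text
time: 4.05
tool_pos: [0.437, -0.2838, 0.2035]
tool_rot: [-3.141, -0.001, 1.571]
contact_force: [0.3, 0.3, -8.2]
opening: 0.046
grip_force: 40.0
```

Request:
arm_command([
  [0,0,-6],
  [0,0,-6],
  [0,0,-3],
  [0,0,0],
  [0,0,-1],
  [0,0,0],
  [0,0,0],
], spin=[0,0,0,0,0,0,0])

```text
time: 4.75
tool_pos: [0.437, -0.284, 0.1879]
tool_rot: [3.141, 0.0, 1.571]
contact_force: [-0.0, 0.2, -8.1]
opening: 0.0456
grip_force: 40.0
```

Request:
arm_command([
  [0,0,-1],
  [0,0,0],
  [0,0,0],
], spin=[0,0,0])

```text
time: 5.05
tool_pos: [0.4371, -0.284, 0.1868]
tool_rot: [3.141, 0.0, 1.571]
contact_force: [0.3, -0.9, -8.3]
opening: 0.0457
grip_force: 40.0
```

Request:
arm_command([
  [0,0,-1],
  [0,0,0],
  [0,0,0],
], spin=[0,0,0])

```text
time: 5.35
tool_pos: [0.4371, -0.284, 0.1868]
tool_rot: [3.141, 0.001, 1.571]
contact_force: [-3.4, 1.9, 6.8]
opening: 0.0456
grip_force: 40.0
```

Contact with the floor. Release to a modest opening, then lift.

Request:
arm_command([
  [0,0,0],
  [0,0,0],
  [0,0,0],
  [0,0,0],
  [0,0,0],
  [0,0,0],
], spin=[0,0,0,0,0,0], jaw=0.6)

```text
time: 5.95
tool_pos: [0.437, -0.284, 0.1857]
tool_rot: [3.141, 0.0, 1.571]
contact_force: [0.2, 0.8, -0.3]
opening: 0.073
grip_force: 0.0
```

Request:
arm_command([
  [0,0,10],
  [0,0,20],
  [0,0,30],
  [0,0,30],
  [0,30,10],
  [0,45,0],
  [0,45,0],
  [0,45,0],
  [0,45,0],
  [0,45,0],
  [0,45,0],
  [0,45,0],
  [0,30,0],
  [7,6,0],
  [0,0,0],
  [0,0,0],
], spin=[0,0,0,0,0,0,0,0,0,0,0,0,0,0,0,0], jaw=0.3)

```text
time: 7.55
tool_pos: [0.4442, 0.0963, 0.2859]
tool_rot: [3.141, 0.0, 1.57]
contact_force: [-0.1, 0.4, 0.4]
opening: 0.0597
grip_force: 0.0
```

```bash
cat > chk.py <<'E'
import sys
from h import *
# top-band centroid of weight at (x,y) mm, knob-independent enclosing circle per camera
x,y,d=map(float,sys.argv[1:4])
for n in("scene","side"):
    P=cloud(read_camera(n)).reshape(-1,3)*1000
    m=(np.hypot(P[:,0]-x,P[:,1]-y)<d*.75)&(P[:,2]>9)&(P[:,2]<d+5)
    p=P[m]
    if len(p)<15: print(n,"few",len(p)); continue
    c,r=cv2.minEnclosingCircle(p[:,:2].astype(np.float32)); t=p[p[:,2]>p[:,2].max()-4]
    print(n,len(p),np.round(c),'d%.0f'%(2*r),'ztop%.0f'%np.percentile(p[:,2],98),'knob',np.round(np.median(t,0)))
E
python3 chk.py 437 -284 47; python3 chk.py 444 97 38
```

```text
scene 393 [ 439. -279.] d58 ztop47 knob [ 435. -284.   46.]
side 277 [ 438. -278.] d48 ztop45 knob [ 437. -270.   50.]
scene 166 [442.  95.] d40 ztop35 knob [442.  96.  34.]
side 269 [445.  99.] d40 ztop34 knob [444. 100.  33.]
```

Weight 1 is standing well centred and clear of the fingers. Next is weight 2: down to TCP ~185.

Request:
arm_command([
  [0,0,-30],
  [0,1,-30],
  [0,0,-25],
  [0,0,-16],
  [0,0,0],
  [0,0,0],
], spin=[0,0,0,0,0,0])

```text
time: 8.35
tool_pos: [0.4442, 0.0976, 0.185]
tool_rot: [-3.141, 0.0, 1.57]
contact_force: [0.4, -0.2, 0.4]
opening: 0.0598
grip_force: 0.0
```

Request:
arm_command([
  [0,0,0],
  [0,0,0],
  [0,0,0],
  [0,0,0],
  [0,0,0],
  [0,0,0],
  [0,0,0],
], spin=[0,0,0,0,0,0,0], jaw=-1, squeeze=35)

```text
time: 9.05
tool_pos: [0.4441, 0.0981, 0.1853]
tool_rot: [3.141, 0.0, 1.571]
contact_force: [-1.2, -0.3, 5.9]
opening: 0.0359
grip_force: 35.0
```

Request:
arm_command([
  [0,0,10],
  [0,0,25],
  [0,0,25],
  [10,-25,0],
  [17,-44,0],
  [17,-44,0],
  [17,-44,0],
  [17,-44,0],
  [17,-44,0],
  [17,-44,0],
  [17,-44,0],
  [17,-44,0],
  [10,-30,0],
  [0,0,-15],
  [0,0,-15],
  [0,0,-10],
  [0,0,0],
  [0,0,0],
], spin=[0,0,0,0,0,0,0,0,0,0,0,0,0,0,0,0,0,0])

```text
time: 10.85
tool_pos: [0.6001, -0.308, 0.2046]
tool_rot: [-3.141, -0.001, 1.572]
contact_force: [0.1, 0.6, -5.7]
opening: 0.0363
grip_force: 35.0
```

Request:
arm_command([
  [0,-1,-6],
  [0,-1,-6],
  [0,0,-3],
  [0,0,0],
  [0,0,-1],
  [0,0,0],
  [0,0,0],
], spin=[0,0,0,0,0,0,0])

```text
time: 11.55
tool_pos: [0.6001, -0.311, 0.1889]
tool_rot: [3.141, 0.0, 1.571]
contact_force: [0.7, -0.3, -5.3]
opening: 0.0361
grip_force: 35.0
```

Request:
arm_command([
  [0,0,-1],
  [0,0,0],
  [0,0,0],
], spin=[0,0,0])

```text
time: 11.85
tool_pos: [0.6001, -0.311, 0.1884]
tool_rot: [3.141, 0.0, 1.571]
contact_force: [-1.6, 0.5, 0.3]
opening: 0.0367
grip_force: 35.0
```

Request:
arm_command([
  [0,0,0],
  [0,0,0],
  [0,0,0],
  [0,0,0],
  [0,0,0],
  [0,0,0],
], spin=[0,0,0,0,0,0], jaw=0.4)

```text
time: 12.45
tool_pos: [0.6, -0.311, 0.1877]
tool_rot: [3.141, 0.0, 1.571]
contact_force: [0.1, -0.0, -0.5]
opening: 0.0643
grip_force: 0.0
```

Request:
arm_command([
  [0,0,10],
  [0,0,20],
  [0,0,30],
  [0,0,30],
  [0,32,10],
  [0,45,0],
  [0,45,0],
  [0,45,0],
  [0,45,0],
  [0,45,0],
  [0,45,0],
  [0,45,0],
  [0,45,0],
  [0,45,0],
  [0,45,0],
  [0,45,0],
  [0,30,0],
  [-7,5,0],
  [0,0,0],
  [0,0,0],
], spin=[0,0,0,0,0,0,0,0,0,0,0,0,0,0,0,0,0,0,0,0], jaw=0.3)

```text
time: 14.45
tool_pos: [0.593, 0.25, 0.2882]
tool_rot: [3.141, 0.0, 1.57]
contact_force: [0.6, 0.0, 0.9]
opening: 0.0594
grip_force: 0.0
```

```bash
python3 chk.py 600 -310 38; python3 chk.py 593 251 31
```

```text
scene 215 [ 599. -313.] d40 ztop39 knob [ 599. -311.   38.]
side 166 [ 600. -309.] d41 ztop37 knob [ 600. -310.   36.]
scene 80 [591. 249.] d31 ztop30 knob [592. 250.  27.]
side 197 [593. 254.] d32 ztop28 knob [594. 253.  27.]
```

Request:
arm_command([
  [0,1,-30],
  [0,0,-30],
  [0,0,-27],
  [0,0,-17],
  [0,0,0],
  [0,0,0],
], spin=[0,0,0,0,0,0])

```text
time: 15.25
tool_pos: [0.5934, 0.2515, 0.1841]
tool_rot: [3.141, -0.0, 1.57]
contact_force: [0.1, 0.1, 0.7]
opening: 0.0596
grip_force: 0.0
```

Request:
arm_command([
  [0,0,0],
  [0,0,0],
  [0,0,0],
  [0,0,0],
  [0,0,0],
  [0,0,0],
  [0,0,0],
], spin=[0,0,0,0,0,0,0], jaw=-1, squeeze=25)

```text
time: 15.95
tool_pos: [0.5932, 0.2521, 0.1843]
tool_rot: [3.14, -0.0, 1.571]
contact_force: [0.2, -0.2, 4.5]
opening: 0.0298
grip_force: 25.0
```

Request:
arm_command([
  [0,0,10],
  [0,0,25],
  [0,0,25],
  [-20,0,0],
  [-40,0,0],
  [-40,0,0],
  [-35,-1,0],
  [-23,-1,0],
  [0,0,-15],
  [0,0,-15],
  [0,0,-10],
  [0,0,0],
  [0,0,0],
], spin=[0,0,0,0,0,0,0,0,0,0,0,0,0])

```text
time: 17.25
tool_pos: [0.4352, 0.25, 0.2038]
tool_rot: [-3.141, 0.0, 1.571]
contact_force: [0.4, 0.2, -1.4]
opening: 0.0296
grip_force: 25.0
```

Request:
arm_command([
  [0,-1,-6],
  [0,0,-6],
  [0,0,-3],
  [0,0,0],
  [0,0,-1],
  [0,0,0],
  [0,0,0],
], spin=[0,0,0,0,0,0,0])

```text
time: 17.95
tool_pos: [0.4351, 0.249, 0.1878]
tool_rot: [3.141, -0.0, 1.571]
contact_force: [-0.3, 0.2, -2.4]
opening: 0.0295
grip_force: 25.0
```

Request:
arm_command([
  [0,0,-1],
  [0,0,0],
  [0,0,0],
], spin=[0,0,0])

```text
time: 18.25
tool_pos: [0.4351, 0.2491, 0.1873]
tool_rot: [3.141, -0.0, 1.571]
contact_force: [-0.9, -0.8, 5.9]
opening: 0.0295
grip_force: 25.0
```

Floor contact. Release and go to weight 4 at (597,121): dx +162, dy -128.

Request:
arm_command([
  [0,0,0],
  [0,0,0],
  [0,0,0],
  [0,0,0],
  [0,0,0],
  [0,0,0],
], spin=[0,0,0,0,0,0], jaw=0.3)

```text
time: 18.85
tool_pos: [0.435, 0.249, 0.1867]
tool_rot: [3.142, 0.0, 1.571]
contact_force: [0.3, 0.5, 0.5]
opening: 0.0596
grip_force: 0.0
```

Request:
arm_command([
  [0,0,10],
  [0,0,20],
  [0,0,30],
  [0,0,30],
  [22,-18,10],
  [35,-28,0],
  [35,-28,0],
  [35,-28,0],
  [25,-20,0],
  [10,-6,0],
  [0,0,0],
  [0,0,0],
], spin=[0,0,0,0,0,0,0,0,0,0,0,0], jaw=0.2)

```text
time: 20.05
tool_pos: [0.5961, 0.1217, 0.2868]
tool_rot: [-3.14, -0.0, 1.571]
contact_force: [0.4, 0.8, 0.8]
opening: 0.0552
grip_force: 0.0
```

```bash
python3 chk.py 435 249 31; python3 chk.py 597 121 25
```

```text
scene 104 [430. 247.] d34 ztop33 knob [433. 249.  32.]
side 236 [435. 249.] d33 ztop32 knob [435. 250.  30.]
scene 52 [595. 119.] d24 ztop25 knob [595. 120.  24.]
side 100 [597. 122.] d29 ztop23 knob [598. 123.  21.]
```

Request:
arm_command([
  [1,0,-30],
  [0,0,-30],
  [0,0,-27],
  [0,0,-16],
  [0,0,0],
  [0,0,0],
], spin=[0,0,0,0,0,0])

```text
time: 20.85
tool_pos: [0.5979, 0.1215, 0.1842]
tool_rot: [3.141, -0.0, 1.572]
contact_force: [1.0, 0.4, -0.3]
opening: 0.0549
grip_force: 0.0
```

Request:
arm_command([
  [0,0,0],
  [0,0,0],
  [0,0,0],
  [0,0,0],
  [0,0,0],
  [0,0,0],
  [0,0,0],
], spin=[0,0,0,0,0,0,0], jaw=-1, squeeze=20)

```text
time: 21.55
tool_pos: [0.5981, 0.121, 0.1841]
tool_rot: [3.141, -0.0, 1.571]
contact_force: [-2.1, -0.1, 5.0]
opening: 0.0231
grip_force: 20.0
```

Request:
arm_command([
  [0,0,10],
  [0,0,25],
  [0,0,25],
  [2,-18,0],
  [3,-40,0],
  [3,-40,0],
  [3,-40,0],
  [3,-40,0],
  [2,-34,0],
  [1,-17,0],
  [0,0,-15],
  [0,0,-15],
  [0,0,-10],
  [0,0,0],
  [0,0,0],
], spin=[0,0,0,0,0,0,0,0,0,0,0,0,0,0,0])

```text
time: 23.05
tool_pos: [0.6151, -0.1073, 0.2035]
tool_rot: [-3.141, -0.0, 1.572]
contact_force: [-0.6, 1.2, -0.1]
opening: 0.023
grip_force: 20.0
```

Request:
arm_command([
  [-1,0,-6],
  [0,0,-6],
  [0,0,-3],
  [0,0,0],
  [0,0,-1],
  [0,0,0],
  [0,0,0],
], spin=[0,0,0,0,0,0,0])

```text
time: 23.75
tool_pos: [0.6141, -0.108, 0.1879]
tool_rot: [3.141, 0.0, 1.571]
contact_force: [0.4, -0.4, -1.1]
opening: 0.0231
grip_force: 20.0
```

Request:
arm_command([
  [0,0,-1],
  [0,0,0],
  [0,0,0],
], spin=[0,0,0])

```text
time: 24.05
tool_pos: [0.6141, -0.1081, 0.1872]
tool_rot: [3.141, 0.0, 1.571]
contact_force: [-0.9, -0.1, 2.4]
opening: 0.0235
grip_force: 20.0
```

Request:
arm_command([
  [0,0,0],
  [0,0,0],
  [0,0,0],
  [0,0,0],
  [0,0,0],
  [0,0,0],
], spin=[0,0,0,0,0,0], jaw=0.2)

```text
time: 24.65
tool_pos: [0.614, -0.108, 0.1867]
tool_rot: [-3.142, -0.0, 1.571]
contact_force: [-1.0, 1.1, 0.6]
opening: 0.0551
grip_force: 0.0
```

Request:
arm_command([
  [0,0,10],
  [0,0,20],
  [0,0,30],
  [0,0,40],
  [-20,20,40],
  [-30,30,40],
  [-30,30,0],
  [0,0,0],
  [0,0,0],
  [0,0,0],
], spin=[0,0,0,0,0,0,0,0,0,0])

```text
time: 25.65
tool_pos: [0.5389, -0.0328, 0.3613]
tool_rot: [3.141, 0.0, 1.571]
contact_force: [-0.4, 0.9, -0.3]
opening: 0.0551
grip_force: 0.0
```

```bash
for a in "437 -284 47" "600 -310 38" "435 249 31" "614 -107 25"; do python3 chk.py $a; done
python3 - <<'E'
from h import *
cv2.imwrite("pics/end.png",read_camera("scene")["img"][...,::-1])
E
```

```text
scene 398 [ 435. -285.] d48 ztop47 knob [ 437. -284.   47.]
side 280 [ 436. -281.] d50 ztop45 knob [ 437. -277.   45.]
scene 214 [ 599. -311.] d39 ztop39 knob [ 597. -314.   39.]
side 125 [ 599. -307.] d37 ztop37 knob [ 601. -308.   35.]
scene 110 [434. 245.] d36 ztop32 knob [434. 247.  31.]
side 240 [435. 249.] d33 ztop32 knob [436. 250.  30.]
scene 75 [ 612. -109.] d25 ztop28 knob [ 612. -109.   27.]
side 80 [ 614. -104.] d25 ztop27 knob [ 614. -106.   25.]
```

View pics/end.png

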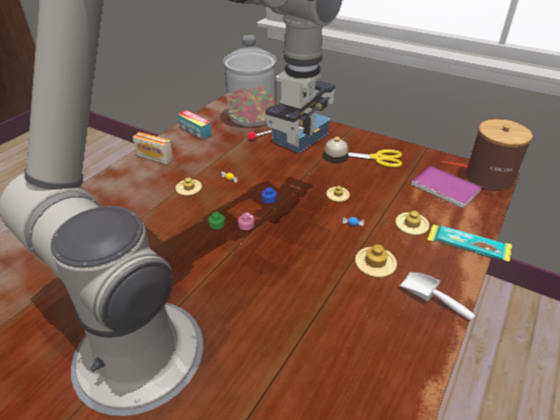

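The picture shows all four weights upright and centred in their rests, at (376,258), (412,220), (188,185) and (338,192). The sweets at (229,176) and (353,222) have not moved.

```bash
python3 -c "
from cell import *
print(hand_in())"
```

```text
the job is handed in; nothing more can be done
None
```

All four weights stand upright and released in their own rests, placed largest to smallest, with both sweets where they were; the job is handed in, and no verdict came back.

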